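Check a controller door against a square

TASK

Check that the bath controller's door stops at a true right angle: swing its blue door fully open, then take the square by its orange grip and, with it flat on the bench, push it into the corner between the controller's front panel and the inside of the open door until both of its outer faces touch, one flush on the panel and one flush on the door. Finish while still gripping the square and pressing it into that corner; do not let go, and leave the jar, the green bin and the yellow meter where they are.

Things in the scene. Friction and masses are not known exactly. Their poses are not given: they have to be found in the camera images.
- controller: White bath controller, a bench instrument fixed to the bench, 280 mm wide, 134 mm high, 254 mm deep, with a flat grey front panel. Origin at the middle of the panel's lower edge, on its outer face, at bench height; x points level into the instrument (away from the robot), y along the panel to the left as the robot sees it, z up. The panel spans y from -138 to +138 mm and is 131 mm high; the closed door covers most of it
- door (a joint): Hinge of the blue door: 0 = closed against the panel, 1.571 = fully open at its firm stop, standing straight out from the panel towards the robot. It starts closed or a little ajar; the hinge has slight friction (0.12 N m), no latch or spring, and stays where it is left. Its hinge is upright, at the left end; opening swings the free (right) edge towards the robot and then left
- door_hinge (a point): Point on the upright hinge axis at bench height: at x = -1 mm, y = +120 mm in the panel's frame. When the door is fully open this is the foot of the corner between panel and door. This point turns with the door: the blue leaf (220 mm wide, 10 mm thick, from 6 to 128 mm above the bench) extends along its own -y axis, its flat inner face, which meets the square, is the plane x = 0, its outer face with the handle is at x = -10 mm
- door_handle (a point): Grip point of the door handle, an upright steel rod of 10 mm diameter, 195 mm from the hinge axis, its axis 35 mm off the outer face of the door. The point is on the rod's axis 112 mm above the bench; the rod reaches from 73 to 139 mm above the bench, its upper end free, carried by two arms at 78 and 116 mm height that run to the door. It can be pinched from above across the door's width
- square_grip (a point): Middle of the orange grip of the loose square (0.5 kg), 50 mm above the square's underside. The grip is an upright block 64 mm long, 22 mm thick, from 24 to 76 mm above the underside; its thin direction (to pinch) is along x + y of the square, that is, it points at the square's outer corner; its length runs along x - y. The square's axes: x and y point outward through its two outer faces, z up
- square: The aluminium square, origin and axes as square_grip: two legs at a right angle, each 170 mm long, 20 wide, 25 high, joined by a diagonal brace carrying the grip. Outer faces: planes x = +85 and y = +85 mm, running back to -85 mm. In the job its +x face goes on the panel, its +y face on the door. Pressed down hard, it rubs on the bench, which can feel like touching a face
- square_corner (a point): Outer corner where the planes of the square's two outer faces meet, at the underside: (+85, +85, -50) mm from the grip point in the square's axes. The metal itself is cut away there (8 mm off the +x face, 20 mm off the +y face)
- jar: Bystander: white lidded jar, 72 mm wide, 100 mm high; origin under its centre. Leave alone
- green_bin: Bystander: small open green bin 100 x 80 x 60 mm; origin under its centre. Leave alone
- meter: Bystander: yellow handheld meter lying on its back, 130 x 70 x 34 mm; origin under its centre. Leave alone
There are look-alikes about, which are no part of the job. Of the things like the square, leave any that is purple; of the rest the larger one is meant.

How it is judged:
On the way:
1. the door has been swung open, beyond 75 degrees, with the square not yet in the corner (value of joint door above 1.31 rad and horizontal distance between square_corner and door_hinge above 0.05 m), for 0.2 s.
At the end, for the whole second after the job is handed in: Door at its stop (within 2 deg of 90); square flat in the corner (corner within 6 mm of the hinge axis, underside within 12 mm of the bench, tilt under 3.4 deg), parallel to the panel within 1.4 deg, at rest, pressing panel and door with over 1 N each, fingers still on it (over 2 N) (value of joint door above 1.535 rad and contact force between square and controller_c0 above 1 N and contact force between square and door_c0 above 1 N and contact force between the fingers and square above 2 N and angle between the x axis of square and the x axis of controller, either way round below 0.025 rad and horizontal distance between square_corner and door_hinge below 0.006 m and angle between square's own z axis and vertical below 0.06 rad and height (world z) of square_corner below 0.012 m and linear speed of square below 0.02 m/s); the arm keeps its last pose, push and grip.
It fails at once if the jar is moved by more than 20 mm (distance of jar from where it was at the start of the episode above 0.02 m).
It fails at once if the green bin is moved by more than 20 mm (distance of green_bin from where it was at the start of the episode above 0.02 m).
It fails at once if the yellow meter is moved by more than 20 mm (distance of meter from where it was at the start of the episode above 0.02 m).
It also fails if it takes over 64 s, if anything falls off the work surface, if the arm or the gripper's body presses on something with over 40 N, if the wrist force passes 120 N, or if a joint passes its speed limit or range.

ROBOT

A 6-joint arm with a two-finger parallel gripper is mounted at the origin on the work surface. World frame = base frame: x ahead of the robot, y to its left, z up, the work surface at z = 0. Lengths are in m, angles in rad, forces in N, time in s.
With the tool pointing down it reaches from about 0.375 to 0.975 m from the base axis. Payload 3.8 kg.
Tool frame: the origin (TCP) lies midway between the tips of the shut fingers; the grasp point (between the pads) lies 19 mm behind it; z points along the fingers, y is the line along which they close (so a half turn about z gives the same grasp; the last joint's range is limited). The gripper opens to 85 mm and grips with 20 to 120 N. Pads are 22 mm wide; open, the fingers measure 114 mm over their backs; the gripper's body (76 mm by 85 mm) begins 54 mm behind the grasp point. The pads swing forward as they close: fully open they stand 13 mm farther back than shut.
Start: joints at [-1.366, 0.264, 1.604, -0, 1.274, -0.037], TCP at [0.162, -0.655, 0.231] pointing down, gripper open.
Joint ranges: [-2.63, 2.63], [-0.94, 2.18], [0.31, 2.57], [-1.31, 4.45], [0, 2.66], [-2.55, 2.55]. Speed limits (rad/s): [2.57, 2.57, 3.14, 3.14, 3.14, 3.14].

INTERFACE

Orientations are given as a rotation vector (axis times angle).
In Python, from workcell import bot gives the robot as it stands.
- The arm moves only by the tool jog_arm, never from a script. Its argument "motion" is a list of rows, each a list of 5 numbers: the opening, from -1 (shut) to 1 (fully open), then the shift along the tool's x, y, z in mm, then the turn about the tool's z in degrees. In form: [[claw, x, y, z, twist], ...]. A call has 1 to 10 rows; each row shifts and turns the commanded pose from where the row before left it, along the tool's axes as they then stand; what a row does not reach is not made up. A row lasts 1/12 s, in which the tool goes at most 41.7 mm and 7.16 degrees, less where a joint would pass 70% of its speed; a pose out of reach is approached as far as the arm can. A call with a gripper value outside its range is refused whole. The fingers move at their own pace and stop on an object; "force" is the grip in N (left out, the last holds). Time passes only in rows, so rows that do not move let the fingers close. It gives the time, the measured TCP pose, the force, the opening and the grip force at its end, in the units of the state.
- bot.read_state(): the state, without advancing time (a new reading comes with each control period).
- bot.read_camera(name): name is "scene" or "top"; returns (picture, depth): 480x640x3 uint8, red, green, blue; 480x640 float32, m along the optical axis (not along the pixel's ray), 0 where there is no reading.
- bot.get_calibration(name): a dict with "vfov" (degrees; the focal length in pixels is half the picture's height over the tangent of half this angle, whatever the lens; pixels are square), "cx", "cy" (the principal point, pixels), "rvec" (rotation vector, rad) and "tvec" (3), from world to camera coordinates, as OpenCV has them. Camera axes: x right, y down, z forward; pixel columns grow to the right and rows downward; lengths in m; the calibration is good to about 2 mm. A picture is of the moment at which its call begins. get_calibration takes no time and is no camera call.
- bot.finish_job(): hands the job in; it is judged then, once.
The state is a dict: "time": time; "q": joint angles; "joint_vel": joint speeds; "joint_torque": joint torques, N m; "tool_pos": TCP position; "tcp_rot": TCP orientation; "wrist_force": force on the tool from outside, world axes, zero at the start; "torque": the same for the moment, N m; "width": opening from 0.0 (shut) to 1.0 (fully open); "grip_force": force on a finger pad.
Only numpy, scipy, OpenCV 4.12 (cv2) and the standard library are available. Lean on these libraries where they do the work, as an engineer would, in place of code of your own. Each camera call takes 0.05 s, during which the arm holds its last target. There are 200 camera calls.

## Working session

There is one attempt and no reset: what is moved stays moved. The work goes in short steps, Python scripts to look and compute and a tool call to move; the robot and the scene stay as the last step left them, time stands still between calls to the robot, and variables do not carry over. Pictures are saved under pics/ and viewed, at most 10 in all, crops included, and the job is handed in when it is done.

Besides the shell and the picture viewer there is one more tool, called by a JSON object that holds its "op" and its "data", one argument or row to a line. jog_arm: Moves the arm, as the interface text tells. Its arguments: {"type":"object","properties":{"motion":{"type":"array"},"force":{"type":"number"}},"required":["motion"]}

```bash
mkdir -p pics; cat > h.py <<'E'
import numpy as np, cv2
from scipy.spatial.transform import Rotation as R
from workcell import bot
def cam(n):
    c=bot.get_calibration(n); f=240/np.tan(np.radians(c['vfov'])/2)
    return c,f,R.from_rotvec(np.array(c['rvec']).ravel()).as_matrix(),np.array(c['tvec']).ravel()
def cloud(n,d):
    c,f,M,t=cam(n); v,u=np.mgrid[:480,:640]
    P=np.stack([(u-c['cx'])/f*d,(v-c['cy'])/f*d,d],-1)
    return (P-t)@M
def ray(n,u,v,z):
    c,f,M,t=cam(n); o=-M.T@t; r=M.T@np.array([(u-c['cx'])/f,(v-c['cy'])/f,1]); return o+r*(z-o[2])/r[2]
def proj(n,p):
    c,f,M,t=cam(n); q=M@np.array(p)+t; return q[0]/q[2]*f+c['cx'],q[1]/q[2]*f+c['cy']
def snap(n,name):
    p,d=bot.read_camera(n); cv2.imwrite(f'pics/{name}.png',p[...,::-1]); np.save(f'pics/{name}.npy',d); return p,d
E
python3 - <<'E'
from h import *
for n in('scene','top'):
    snap(n,n+'0'); print(bot.get_calibration(n))
    c,f,M,t=cam(n);print(-M.T@t)
print(bot.read_state())
E
```

```text
{'vfov': 45.18332781388288, 'cx': 325.3020483607158, 'cy': 229.61364655500353, 'rvec': array([ 2.1989849 ,  1.79108695, -0.34161833]), 'tvec': array([-0.03565451, -0.4693062 ,  1.83200672])}
[ 1.08873165 -0.18118922  1.53609962]
{'vfov': 53.19681601827043, 'cx': 324.18913770045924, 'cy': 235.36094840122172, 'rvec': array([ 2.12988954, -2.17927128,  0.16743238]), 'tvec': array([-0.09075734,  0.52583394,  1.51164561])}
[ 0.30602699 -0.07855646  1.57161924]
{'time': 0.1, 'q': array([-1.36590601e+00,  2.64709014e-01,  1.60525781e+00, -2.34870082e-07,
        1.27370389e+00, -3.69150346e-02]), 'joint_vel': array([-0.00164662, -0.00164952, -0.00167382,  0.00046484, -0.00083448,
        0.00092828]), 'joint_torque': array([ 5.18207125e-04, -5.16708505e+01, -3.68590236e+01, -7.19544983e-05,
        6.30070412e-03,  5.69431188e-05]), 'tool_pos': array([ 0.16148427, -0.65470749,  0.2300545 ]), 'tcp_rot': array([-3.11660394e+00, -3.78652641e-01,  2.74001084e-04]), 'wrist_force': array([0.10153202, 0.51941166, 0.00297057]), 'torque': array([-0.00954353, -0.00634758, -0.00683492]), 'grip_force': 0.0, 'width': 0.9984367146400968}
```

View pics/scene0.png

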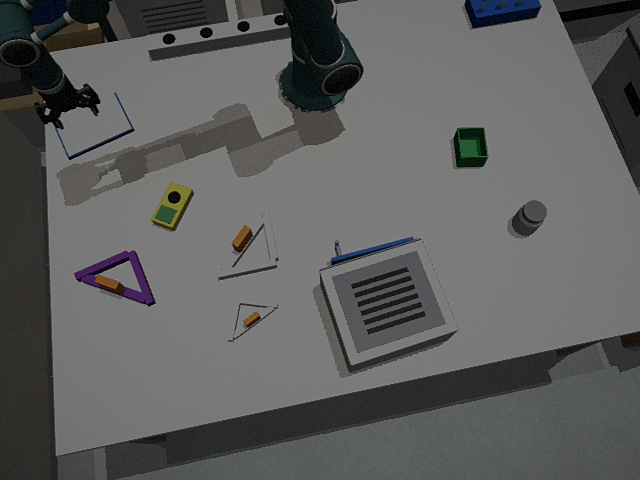

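View pics/top0.png

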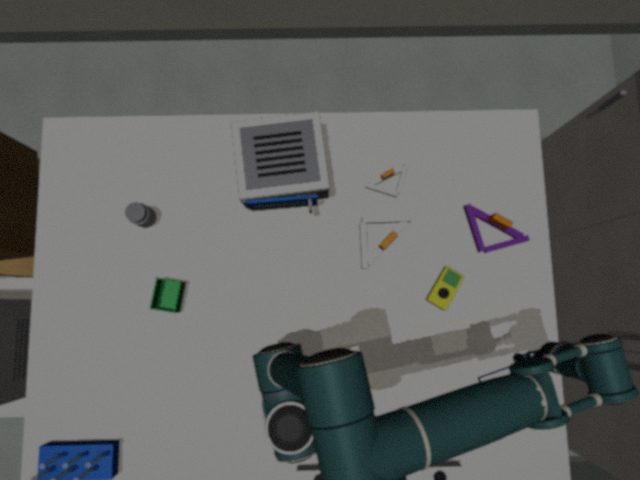

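The scene shows three set squares:
- purple at scene (115,280), which is excluded
- a large aluminium one at scene (250,248) / top (385,242)
- a small aluminium one at scene (252,322) / top (388,180)

The large aluminium one fits, since it is not purple and is the bigger of the rest. Its outer corner is at scene (276,267) / top (362,220). The door is slightly ajar, with its handle at top (313,207).

```bash
python3 - <<'E'
from h import *
a=cv2.imread('pics/scene0.png');b=cv2.imread('pics/top0.png')
A=cv2.resize(a[190:350,200:360],(400,400),interpolation=2);B=cv2.resize(b[110:270,290:450],(400,400),interpolation=2)
cv2.imwrite('pics/crop0.png',np.hstack([A,B]))
for n,im in(('scene',a),('top',b)):
    P=cloud(n,np.load(f'pics/{n}0.npy')); hsv=cv2.cvtColor(im,cv2.COLOR_BGR2HSV)
    z=P[...,2]
    def rep(name,m,lo,hi):
        m=(m&(z>lo)&(z<hi)).astype(np.uint8)
        k,l,s,c=cv2.connectedComponentsWithStats(m)
        for i in range(1,k):
            if s[i,4]<12: continue
            q=P[l==i]; r=cv2.minAreaRect(q[:,:2].astype(np.float32)*1000)
            if q[:,0].max()<.2 and abs(q[:,1].mean())<.2: continue
            print(n,name,s[i,4],np.round(c[i]),'med',np.round(np.median(q,0)*1000),'rect',np.round(r[0]),np.round(r[1]),round(r[2],1),'zmax',round(q[:,2].max()*1000))
    H,S,V=hsv[...,0],hsv[...,1],hsv[...,2]
    rep('orange',(H>5)&(H<18)&(S>150),.0,.12)
    rep('blue',(H>100)&(H<118)&(S>120),.02,.2)
    rep('yellow',(H>22)&(H<35)&(S>150),.01,.12)
    rep('green',(H>50)&(H<75)&(S>120),.01,.12)
    rep('tall',(S<60),.125,.145)
    rep('jar',(S<60),.08,.11)
    rep('leg',(S<60),.017,.033)
E
```

```text
scene orange 272 [242. 239.] med [ 506. -298.   73.] rect [ 502. -300.] [25. 63.] 47.5 zmax 85
scene orange 275 [109. 284.] med [ 562. -660.   73.] rect [ 557. -665.] [65. 21.] 58.6 zmax 83
scene orange 84 [252. 319.] med [ 726. -309.   49.] rect [ 724. -310.] [16. 41.] 27.9 zmax 59
scene blue 1217 [501.   9.] med [-115.  638.   50.] rect [-114.  654.] [232.  96.] 76.0 zmax 95
scene blue 404 [368. 251.] med [628.  14. 128.] rect [626.  32.] [ 14. 219.] 3.5 zmax 136
scene yellow 614 [174. 205.] med [ 346. -474.   33.] rect [ 347. -484.] [ 75. 130.] 57.3 zmax 48
scene green 692 [470. 146.] med [346. 401.  41.] rect [344. 402.] [ 82. 106.] 79.5 zmax 72
scene green 12 [157. 214.] med [ 372. -526.   34.] rect [ 370. -524.] [ 6. 26.] 66.0 zmax 40
scene tall 11057 [387. 301.] med [771.  35. 134.] rect [762.  37.] [259. 282.] 6.5 zmax 144
scene tall 16 [337. 242.] med [592. -55. 137.] rect [593. -55.] [10.  7.] 14.7 zmax 144
scene jar 455 [534. 212.] med [603. 489. 101.] rect [601. 491.] [63. 64.] 8.5 zmax 109
scene jar 12 [338. 333.] med [813. -98.  92.] rect [816. -97.] [25.  1.] 6.7 zmax 
[... 4004 characters left out ...]
p leg 42 [372. 186.] med [ 689. -269.   19.] rect [ 694. -266.] [38. 26.] 76.2 zmax 26
top leg 20 [400. 186.] med [ 687. -358.   19.] rect [ 685. -357.] [14. 23.] 70.1 zmax 26
top leg 51 [387. 191.] med [ 670. -315.   20.] rect [ 669. -318.] [64. 15.] 71.8 zmax 26
top leg 43 [152. 219.] med [589. 454.  25.] rect [596. 462.] [26. 68.] 75.3 zmax 33
top leg 14 [285. 207.] med [622.  22.  26.] rect [622.  23.] [ 2. 40.] 1.5 zmax 33
top leg 816 [379. 234.] med [ 546. -264.   25.] rect [ 502. -306.] [169. 171.] 1.3 zmax 33
top leg 12 [503. 373.] med [  75. -656.   19.] rect [  76. -657.] [11. 18.] 11.5 zmax 24
top leg 39 [448. 464.] med [-189. -465.   25.] rect [-188. -463.] [67.  4.] 89.6 zmax 32
```

View pics/crop0.png

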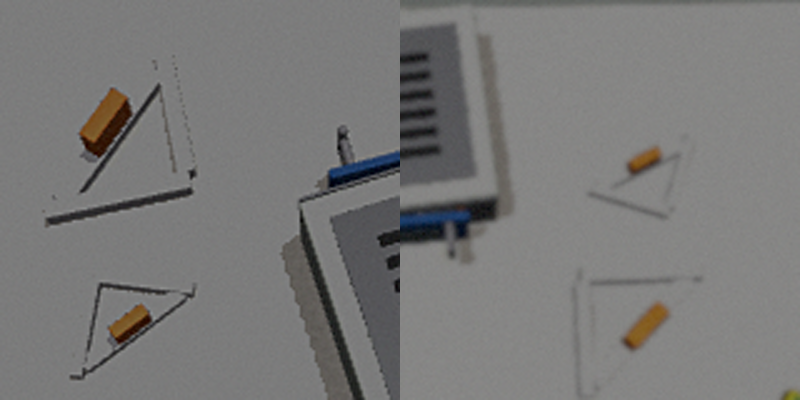

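The crop confirms the choice: the large plain square at the crop's upper left (scene) / lower right (top), outer corner towards +x+y. From both views:
- **Square:** centre about (0.502, -0.303), yaw about 1°
- **Controller:** yaw about 6.3°
- **Hinge:** about (0.622, 0.139)
- **Handle:** about (0.590, -0.057)

Next I move above the handle.

{"op": "jog_arm", "data": {
  "motion": [
    [1,23.2,-19.9,0,0],
    [1,23.2,-19.9,0,0],
    [1,23.2,-19.9,0,0],
    [1,23.2,-19.9,0,0],
    [1,23.2,-19.9,0,0],
    [1,23.2,-19.9,0,0],
    [1,23.2,-19.9,0,0],
    [1,23.2,-19.9,0,0],
    [1,23.2,-19.9,0,0],
    [1,23.2,-19.9,0,0]
  ]
}}

```text
time: 0.93
tool_pos: [0.3396, -0.405, 0.2308]
tcp_rot: [-3.118, -0.378, 0.001]
wrist_force: [0.6, -0.0, -0.5]
width: 0.998
grip_force: 0.0
```

{"op": "jog_arm", "data": {
  "motion": [
    [1,23.2,-19.9,0,0],
    [1,23.2,-19.9,0,0],
    [1,23.2,-19.9,0,0],
    [1,23.2,-19.9,0,0],
    [1,23.2,-19.9,0,0],
    [1,23.2,-19.9,0,0],
    [1,23.2,-19.9,0,0],
    [1,23.2,-19.9,0,0],
    [1,23.2,-19.9,0,0],
    [1,23.2,-19.9,0,0]
  ]
}}

```text
time: 1.77
tool_pos: [0.5171, -0.1563, 0.2308]
tcp_rot: [-3.118, -0.379, 0.001]
wrist_force: [0.4, -0.6, 0.4]
width: 1.0
grip_force: 0.0
```

{"op": "jog_arm", "data": {
  "motion": [
    [1,23.2,-19.9,0,0],
    [1,23.2,-19.9,0,0],
    [1,23.2,-19.9,0,0],
    [1,23.2,-19.9,0,0],
    [1,0,0,0,-7],
    [1,0,0,0,-7],
    [1,0,0,0,-7],
    [1,0,0,0,-7],
    [1,0,0,0,-7],
    [1,0,0,0,-7]
  ]
}}

```text
time: 2.6
tool_pos: [0.5875, -0.0582, 0.2306]
tcp_rot: [-2.77, -1.48, 0.002]
wrist_force: [-0.2, -0.4, -0.4]
width: 1.001
grip_force: 0.0
```

{"op": "jog_arm", "data": {
  "motion": [
    [1,0,0,0,-7],
    [1,0,0,0,-7],
    [1,0,0,0,-7],
    [1,0,0,0,-7],
    [1,0,0,0,-7],
    [1,0,0,0,-7],
    [1,0,0,0,-7],
    [1,0,0,0,-7],
    [1,0,0,0,-7],
    [1,0,0,0,-7]
  ]
}}

```text
time: 3.43
tool_pos: [0.5874, -0.0583, 0.2306]
tcp_rot: [-1.421, -2.801, 0.001]
wrist_force: [-0.9, -0.3, 0.4]
width: 0.998
grip_force: 0.0
```

{"op": "jog_arm", "data": {
  "motion": [
    [1,0,0,0,-7],
    [1,0,0,0,-7],
    [1,0,0,0,-7],
    [1,0,0,0,-7],
    [1,0,0,0,-7],
    [1,0,0,0,-7],
    [1,0,0,0,-7],
    [1,0,0,0,-7],
    [1,0,0,0,-1.6],
    [1,0,0,0,0]
  ]
}}

```text
time: 4.27
tool_pos: [0.5875, -0.0583, 0.2307]
tcp_rot: [0.096, -3.139, -0.0]
wrist_force: [-0.0, 0.2, 0.2]
width: 1.0
grip_force: 0.0
```

{"op": "jog_arm", "data": {
  "motion": [
    [1,-3,1,20,0],
    [1,0,0,22,0],
    [1,0,0,22,0],
    [1,0,0,22,0],
    [1,0,0,22,0],
    [1,0,0,22,0],
    [1,0,0,0,0]
  ]
}}

```text
time: 4.85
tool_pos: [0.5865, -0.0566, 0.0957]
tcp_rot: [0.093, -3.13, -0.003]
wrist_force: [-2.0, 0.5, -1.0]
width: 0.995
grip_force: 0.0
```

```bash
python3 - <<'E'
from h import *
a,_=snap('scene','s1');b,_=snap('top','t1')
A=cv2.resize(a[200:300,290:440],(400,267),interpolation=2);B=cv2.resize(b[150:250,240:390],(400,267),interpolation=2)
cv2.imwrite('pics/crop1.png',np.hstack([A,B])[...,::-1])
E
```

```text
(no output)
```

View pics/crop1.png

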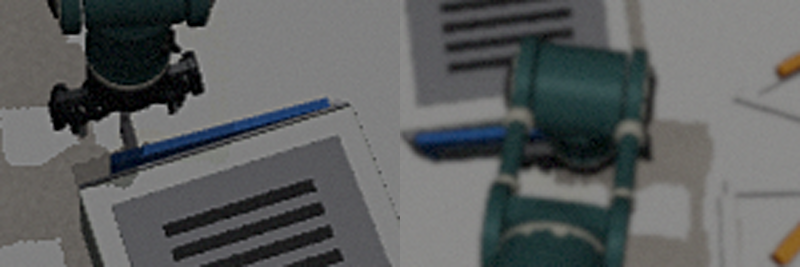

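The rod stands between the open fingers, so I close on it.

{"op": "jog_arm", "data": {
  "motion": [
    [-1,0,0,0,0],
    [-1,0,0,0,0],
    [-1,0,0,0,0],
    [-1,0,0,0,0],
    [-1,0,0,0,0],
    [-1,0,0,0,0],
    [-1,0,0,0,0],
    [-1,0,0,0,0],
    [-1,0,0,0,0],
    [-1,0,0,0,0]
  ],
  "force": 40
}}

```text
time: 5.78
tool_pos: [0.5911, -0.058, 0.1019]
tcp_rot: [-0.095, 3.139, -0.002]
wrist_force: [-1.9, -5.1, 5.6]
width: 0.104
grip_force: 39.3
```

{"op": "jog_arm", "data": {
  "motion": [
    [-1,13.5,3.6,0,4],
    [-1,13.5,3.6,0,4],
    [-1,13.5,3.6,0,4],
    [-1,13.5,3.6,0,4],
    [-1,13.5,3.6,0,4],
    [-1,13.5,3.6,0,4],
    [-1,13.5,3.6,0,4],
    [-1,13.5,3.6,0,4],
    [-1,13.5,3.6,0,4],
    [-1,13.5,3.6,0,4]
  ]
}}

```text
time: 6.62
tool_pos: [0.4709, 0.0102, 0.1019]
tcp_rot: [-0.991, -2.981, 0.001]
wrist_force: [-1.8, -2.4, 7.3]
width: 0.105
grip_force: 41.3
```

{"op": "jog_arm", "data": {
  "motion": [
    [-1,13.5,3.6,0,4],
    [-1,13.5,3.6,0,4],
    [-1,13.5,3.6,0,4],
    [-1,13.5,3.6,0,4],
    [-1,13.5,3.6,0,4],
    [-1,13.5,3.6,0,4],
    [-1,13.5,3.6,0,4],
    [-1,13.5,3.6,0,4],
    [-1,13.5,3.6,0,4],
    [-1,13.5,3.6,0,4]
  ]
}}

```text
time: 7.45
tool_pos: [0.4235, 0.1397, 0.1019]
tcp_rot: [-1.95, -2.462, -0.002]
wrist_force: [0.2, -0.9, 3.4]
width: 0.103
grip_force: 41.0
```

{"op": "jog_arm", "data": {
  "motion": [
    [-1,6.7,1.7,0,2],
    [-1,6.7,1.7,0,2],
    [-1,3.4,0.8,0,1],
    [-1,3.4,0.8,0,1],
    [-1,3.4,0.8,0,1],
    [-1,0,0,0,0]
  ]
}}

```text
time: 7.95
tool_pos: [0.4249, 0.1634, 0.1019]
tcp_rot: [-2.093, -2.342, -0.0]
wrist_force: [-2.0, -2.9, 7.3]
width: 0.102
grip_force: 41.3
```

{"op": "jog_arm", "data": {
  "motion": [
    [-1,2,0,0,0],
    [-1,2,0,0,0],
    [-1,0,0,0,0]
  ]
}}

```text
time: 8.2
tool_pos: [0.4249, 0.1634, 0.1019]
tcp_rot: [2.086, 2.342, -0.008]
wrist_force: [0.8, -17.7, 9.1]
width: 0.103
grip_force: 41.6
```

The force stops rising only against the stop, so the door is open. I release and go above the square.

{"op": "jog_arm", "data": {
  "motion": [
    [-1,-3,0,0,0],
    [1,0,0,0,0],
    [1,0,0,0,0],
    [1,0,0,0,0],
    [1,0,0,0,0],
    [1,0,0,0,0],
    [1,0,0,-20,0],
    [1,0,0,-37,0],
    [1,0,0,-37,0],
    [1,0,0,-36,0]
  ]
}}

```text
time: 9.03
tool_pos: [0.4241, 0.1638, 0.2323]
tcp_rot: [-2.092, -2.343, 0.002]
wrist_force: [1.6, 0.8, 0.1]
width: 0.998
grip_force: 0.0
```

{"op": "jog_arm", "data": {
  "motion": [
    [1,-29.5,1.5,0,0],
    [1,-29.5,1.5,0,0],
    [1,-29.5,1.5,0,0],
    [1,-29.5,1.5,0,0],
    [1,-29.5,1.5,0,0],
    [1,-29.5,1.5,0,0],
    [1,-29.5,1.5,0,0],
    [1,-29.5,1.5,0,0],
    [1,-29.5,1.5,0,0],
    [1,-29.5,1.5,0,0]
  ]
}}

```text
time: 9.87
tool_pos: [0.4729, -0.129, 0.2312]
tcp_rot: [-2.093, -2.343, -0.0]
wrist_force: [0.3, 0.3, 0.1]
width: 1.002
grip_force: 0.0
```

```bash
python3 - <<'E'
from h import *
from scipy.spatial.transform import Rotation
s=bot.read_state(); print(s['tool_pos'],s['q'])
for n in('scene','top'):
    p,d=snap(n,n+'2'); P=cloud(n,d); hsv=cv2.cvtColor(p,cv2.COLOR_RGB2HSV);H,S=hsv[...,0],hsv[...,1];z=P[...,2]
    m=(H>100)&(H<118)&(S>120)&(z>.118)&(z<.14)&(P[...,0]>.35); q=P[m]
    if len(q): print(n,'door',len(q),cv2.minAreaRect((q[:,:2]*1000).astype(np.float32)))
    m=(H>5)&(H<18)&(S>150)&(z>.065)&(z<.09)&(abs(P[...,1]+.3)<.1);q=P[m]
    if len(q): print(n,'grip top',len(q),cv2.minAreaRect((q[:,:2]*1000).astype(np.float32)),q.mean(0))
E
```

```text
[ 0.47286768 -0.1289658   0.2311644 ] [-3.17305563e-01 -9.07063389e-02  1.98783000e+00  3.35868271e-04
  1.24444706e+00 -4.30140148e-01]
scene door 305 ((512.4943237304688, 134.79904174804688), (218.02272033691406, 11.408905029296875), 6.2138895988464355)
scene grip top 174 ((502.427001953125, -299.64422607421875), (21.94216537475586, 62.73644256591797), 45.31492233276367) [ 0.50188085 -0.29868649  0.07554519]
top door 216 ((514.5810546875, 128.34555053710938), (216.28797912597656, 9.479446411132812), 5.921806335449219)
top grip top 76 ((499.82550048828125, -302.27362060546875), (15.577796936035156, 59.78422546386719), 43.360595703125) [ 0.49680807 -0.29884881  0.07555289]
```

View pics/scene2.png

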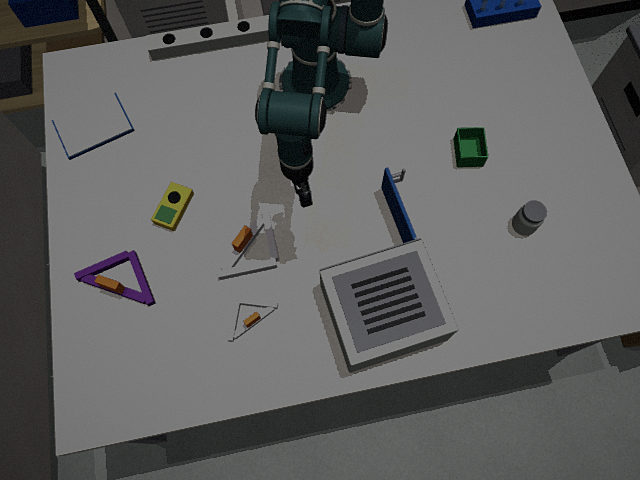

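The door stands straight out, leaf from (385,170) to (413,240), and the square is undisturbed at (242,238). I go on to grasp the square.

{"op": "jog_arm", "data": {
  "motion": [
    [1,-28.9,1.5,0,0],
    [1,-28.9,1.5,0,0],
    [1,-28.9,1.5,0,0],
    [1,-28.9,1.5,0,0],
    [1,-28.9,1.5,0,0],
    [1,-28.9,1.5,0,0]
  ]
}}

```text
time: 10.47
tool_pos: [0.5016, -0.2993, 0.231]
tcp_rot: [-2.092, -2.343, -0.001]
wrist_force: [0.5, -0.2, 0.2]
width: 1.001
grip_force: 0.0
```

{"op": "jog_arm", "data": {
  "motion": [
    [1,0,0,0,-7],
    [1,0,0,0,-7],
    [1,0,0,0,-7],
    [1,0,0,0,-7],
    [1,0,0,0,-7],
    [1,0,0,0,-4.2],
    [1,0,0,30,0],
    [1,0,0,30,0],
    [1,0,0,30,0],
    [1,0,0,0,0]
  ]
}}

```text
time: 11.3
tool_pos: [0.4971, -0.2951, 0.1342]
tcp_rot: [-1.18, -2.898, -0.005]
wrist_force: [-1.0, 0.7, -1.8]
width: 1.001
grip_force: 0.0
```

{"op": "jog_arm", "data": {
  "motion": [
    [1,0,0,25,0],
    [1,0,0,25,0],
    [1,0,0,25,0],
    [1,0,0,20,0],
    [1,0,0,12,0],
    [1,0,0,0,0],
    [1,0,0,0,0]
  ]
}}

```text
time: 11.88
tool_pos: [0.5017, -0.2988, 0.0348]
tcp_rot: [-1.185, -2.909, -0.0]
wrist_force: [1.0, 0.1, -0.6]
width: 0.998
grip_force: 0.0
```

{"op": "jog_arm", "data": {
  "motion": [
    [-1,0,0,0,0],
    [-1,0,0,0,0],
    [-1,0,0,0,0],
    [-1,0,0,0,0],
    [-1,0,0,0,0],
    [-1,0,0,0,0],
    [-1,0,0,0,0],
    [-1,0,0,0,0],
    [-1,0,0,0,0],
    [-1,0,0,0,0]
  ],
  "force": 60
}}

```text
time: 12.72
tool_pos: [0.5017, -0.2997, 0.0352]
tcp_rot: [1.185, 2.908, -0.001]
wrist_force: [-2.1, -1.5, 5.6]
width: 0.248
grip_force: 60.5
```

Gripped: width 21 mm matches the 22 mm grip. I lift slightly, align, and carry the square to 15 mm short of each face.

{"op": "jog_arm", "data": {
  "motion": [
    [-1,0,0,-6,0],
    [-1,0,0,0,-5.5],
    [-1,13,19.8,0,0],
    [-1,13,19.8,0,0],
    [-1,13,19.8,0,0],
    [-1,13,19.8,0,0],
    [-1,13,19.8,0,0],
    [-1,13,19.8,0,0],
    [-1,13,19.8,0,0],
    [-1,13,19.8,0,0]
  ]
}}

```text
time: 13.55
tool_pos: [0.5182, -0.1087, 0.0391]
tcp_rot: [-1.044, -2.96, -0.0]
wrist_force: [0.3, 0.5, -4.0]
width: 0.247
grip_force: 59.9
```

{"op": "jog_arm", "data": {
  "motion": [
    [-1,13,19.8,0,0],
    [-1,13,19.8,0,0],
    [-1,13,19.8,0,0],
    [-1,13,19.8,0,0],
    [-1,13,19.8,0,0],
    [-1,12.5,19,0,0],
    [-1,0,0,0,0],
    [-1,0,0,0,0]
  ]
}}

```text
time: 14.22
tool_pos: [0.532, 0.0313, 0.0393]
tcp_rot: [-1.04, -2.962, 0.001]
wrist_force: [0.1, 0.2, -5.9]
width: 0.249
grip_force: 60.3
```

```bash
python3 - <<'E'
from h import *
s=bot.read_state(); print(s['tool_pos'],s['tcp_rot'],s['q'])
for n in('scene','top'):
    p,d=snap(n,n+'3'); P=cloud(n,d); hsv=cv2.cvtColor(p,cv2.COLOR_RGB2HSV);H,S=hsv[...,0],hsv[...,1];z=P[...,2]
    m=(S<60)&(z>.02)&(z<.042)&(P[...,0]>.42)&(P[...,0]<.64)&(P[...,1]>-.08)&(P[...,1]<.14); q=P[m]
    if len(q): print(n,'sq',len(q),cv2.minAreaRect((q[:,:2]*1000).astype(np.float32)),np.median(z[m]))
p=cv2.imread('pics/scene3.png'); cv2.imwrite('pics/crop3.png',cv2.resize(p[130:330,250:450],(600,600),interpolation=2))
E
```

```text
[0.532006   0.03131559 0.03929572] [-1.04016789e+00 -2.96187729e+00  1.16225303e-03] [ 1.19774277e-02  1.99987676e-01  2.07260075e+00  1.55702753e-04
  8.71492155e-01 -8.83458443e-01]
scene sq 580 ((569.9038696289062, 65.37788391113281), (106.50738525390625, 216.51266479492188), 41.63759994506836) 0.0287417260955214
top sq 237 ((546.8729248046875, 29.18614959716797), (79.443603515625, 209.8072967529297), 28.319028854370117) 0.02859034197876085
```

View pics/crop3.png

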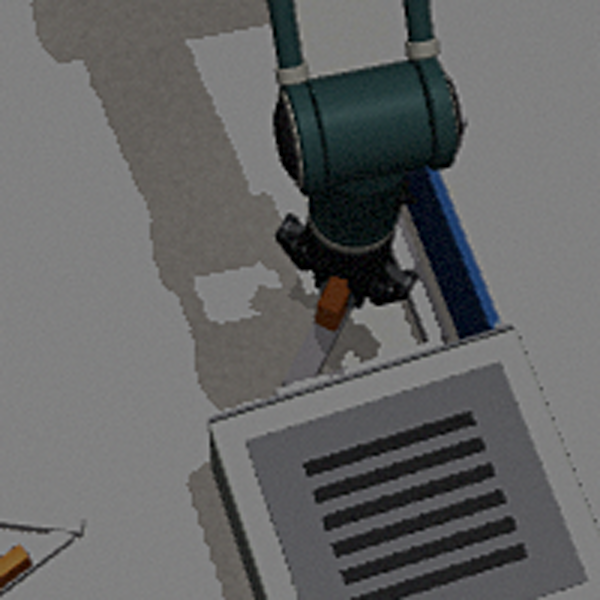

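The square is 15–20 mm from the door and panel and looks parallel (leg at (430,290), door at (460,270) in the crop). I lower it and creep in.

{"op": "jog_arm", "data": {
  "motion": [
    [-1,0,0,2,0],
    [-1,0,0,1.5,0],
    [-1,-1.4,5,0,0],
    [-1,-1.4,5,0,0],
    [-1,0,3,0,0],
    [-1,0,2,0,0],
    [-1,0,0,0,0]
  ]
}}

```text
time: 14.9
tool_pos: [0.5456, 0.0403, 0.037]
tcp_rot: [1.044, 2.962, 0.001]
wrist_force: [-0.3, 0.7, -5.1]
width: 0.251
grip_force: 60.3
```

{"op": "jog_arm", "data": {
  "motion": [
    [-1,-0.7,0.7,0,0],
    [-1,-0.7,0.7,0,0],
    [-1,0,0,0,0],
    [-1,0,0,0,0]
  ]
}}

```text
time: 15.23
tool_pos: [0.5468, 0.0402, 0.0368]
tcp_rot: [-1.045, -2.963, 0.0]
wrist_force: [-0.7, 1.0, -4.7]
width: 0.247
grip_force: 60.3
```

{"op": "jog_arm", "data": {
  "motion": [
    [-1,-0.7,0.7,0,0],
    [-1,0,0,0,0],
    [-1,-0.7,0.7,0,0],
    [-1,0,0,0,0],
    [-1,0,0,0,0]
  ]
}}

```text
time: 15.65
tool_pos: [0.5489, 0.0404, 0.0368]
tcp_rot: [1.045, 2.963, 0.0]
wrist_force: [-0.9, -0.4, -4.5]
width: 0.251
grip_force: 60.3
```

{"op": "jog_arm", "data": {
  "motion": [
    [-1,-0.7,0.7,0,0],
    [-1,0,0,0,0],
    [-1,-0.7,0.7,0,0],
    [-1,0,0,0,0],
    [-1,0,0,0,0]
  ]
}}

```text
time: 16.07
tool_pos: [0.5492, 0.0405, 0.0362]
tcp_rot: [-1.043, -2.96, 0.002]
wrist_force: [-4.9, -1.1, -2.2]
width: 0.248
grip_force: 60.7
```

Panel contact. Now towards the door.

{"op": "jog_arm", "data": {
  "motion": [
    [-1,0.7,0.7,0,0],
    [-1,0.7,0.7,0,0],
    [-1,0.7,0.7,0,0],
    [-1,0.7,0.7,0,0],
    [-1,0,0,0,0],
    [-1,0,0,0,0]
  ]
}}

```text
time: 16.57
tool_pos: [0.5488, 0.0443, 0.036]
tcp_rot: [-1.043, -2.96, 0.003]
wrist_force: [-4.5, -2.1, -4.3]
width: 0.247
grip_force: 60.3
```

{"op": "jog_arm", "data": {
  "motion": [
    [-1,0.7,0.7,0,0],
    [-1,0,0,0,0],
    [-1,0.7,0.7,0,0],
    [-1,0,0,0,0],
    [-1,0,0,0,0]
  ]
}}

```text
time: 16.98
tool_pos: [0.5486, 0.0462, 0.0359]
tcp_rot: [-1.043, -2.96, 0.003]
wrist_force: [-5.5, -2.2, -5.2]
width: 0.249
grip_force: 60.3
```

```bash
python3 -c "
from h import *
s=bot.read_state();print(s['tool_pos'],s['wrist_force'],s['torque'],s['tcp_rot'])"
```

```text
[0.54858288 0.04618735 0.0359277 ] [-5.52959127 -2.20364712 -5.18894458] [-0.56075059  0.95925621  0.05751169] [-1.04333023e+00 -2.96032654e+00  2.71840465e-03]
```

{"op": "jog_arm", "data": {
  "motion": [
    [-1,0.7,0.7,0,0],
    [-1,0,0,0,0],
    [-1,0.7,0.7,0,0],
    [-1,0,0,0,0],
    [-1,0,0,0,0]
  ]
}}

```text
time: 17.4
tool_pos: [0.5486, 0.0467, 0.0361]
tcp_rot: [-1.043, -2.962, 0.006]
wrist_force: [-4.0, -7.7, -3.5]
width: 0.25
grip_force: 60.5
```

Both faces touch, matching the predicted (0.548, 0.046). I press diagonally into the corner.

{"op": "jog_arm", "data": {
  "motion": [
    [-1,-0.3,1,0,0],
    [-1,-0.3,1,0,0],
    [-1,0,0,0,0],
    [-1,0,0,0,0],
    [-1,0,0,0,0],
    [-1,0,0,0,0]
  ]
}}

```text
time: 17.9
tool_pos: [0.5486, 0.0468, 0.0361]
tcp_rot: [-1.041, -2.959, 0.01]
wrist_force: [-9.7, -12.3, 2.5]
width: 0.248
grip_force: 61.3
```

```bash
python3 - <<'E'
from h import *
s=bot.read_state();print(s['tool_pos'],s['wrist_force'],s['torque'],s['tcp_rot'])
r=R.from_rotvec(s['tcp_rot']).as_matrix();print('psi',np.degrees(np.arctan2(r[1,0],r[0,0])),'z',r[:,2])
for n in('scene','top'):
    p,d=snap(n,n+'4'); P=cloud(n,d); hsv=cv2.cvtColor(p,cv2.COLOR_RGB2HSV);H,S=hsv[...,0],hsv[...,1];z=P[...,2]
    m=(H>100)&(H<118)&(S>120)&(z>.118)&(z<.14)&(P[...,0]>.35)&(P[...,0]<.66); q=P[m]
    if len(q): print(n,'door',len(q),cv2.minAreaRect((q[:,:2]*1000).astype(np.float32)))
    m=(z>.12)&(z<.15)&(S<60)&(P[...,0]>.625)&(abs(P[...,1])<.3);q=P[m]; print(n,'box',cv2.minAreaRect((q[:,:2]*1000).astype(np.float32)))
p=cv2.imread('pics/scene4.png'); cv2.imwrite('pics/crop4.png',cv2.resize(p[130:330,250:450],(600,600),interpolation=2))
E
```

```text
[0.54860986 0.04680209 0.03613787] [ -9.7474163  -12.29911664   2.5339064 ] [-1.88625242  1.52507795  0.06499759] [-1.04141264 -2.95908646  0.01013313]
psi 141.2217898062882 z [-0.00646681 -0.0045728  -0.99996863]
scene door 197 ((562.3082885742188, 84.43273162841797), (140.50360107421875, 130.17872619628906), 10.22937297821045)
scene box ((763.5595092773438, 37.619361877441406), (256.2285461425781, 280.9485778808594), 6.241355895996094)
top door 16 ((519.6165161132812, 126.66582489013672), (30.731037139892578, 3.999173641204834), 6.43292236328125)
top box ((765.6070556640625, 31.036842346191406), (256.79034423828125, 280.5872802734375), 6.175930500030518)
```

View pics/crop4.png

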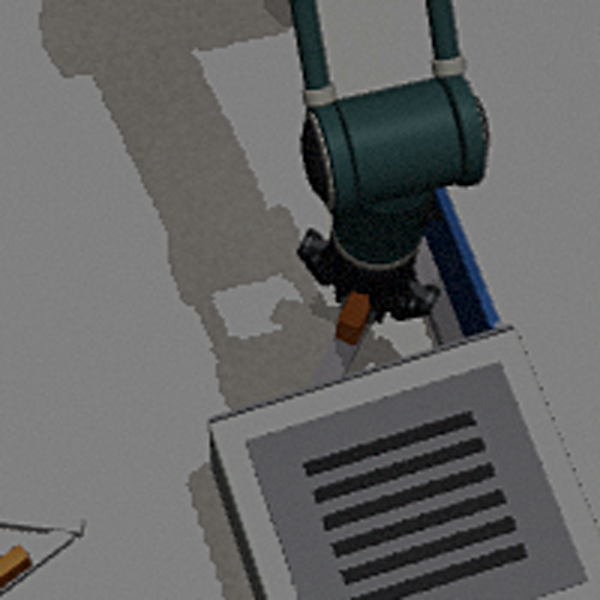

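The square sits against the door (edge at (440,320) in the crop) and the panel. Its yaw of 6.2° equals the panel's, with about 10 N and 12 N of reaction. I ease it down the last millimetre and hand in.

{"op": "jog_arm", "data": {
  "motion": [
    [-1,0,0.3,0.8,0],
    [-1,0,0,0,0],
    [-1,0,0,0,0],
    [-1,0,0,0,0],
    [-1,0,0,0,0],
    [-1,0,0,0,0]
  ]
}}

```text
time: 18.5
tool_pos: [0.5486, 0.0468, 0.036]
tcp_rot: [-1.041, -2.959, 0.011]
wrist_force: [-12.9, -13.1, 7.5]
width: 0.251
grip_force: 62.0
```

```bash
python3 - <<'E'
from h import *
s=bot.read_state();f=s['wrist_force'];print(s['tool_pos'],f,s['torque'],s['grip_force'])
if f[0]<-3 and f[1]<-3 and s['grip_force']>20: print(bot.finish_job())
E
```

```text
[0.54857411 0.04678708 0.03600604] [-12.85715327 -13.10055434   7.49897775] [-1.9858398   1.88843538  0.00892526] 62.03645646572113
the job is handed in; nothing more can be done
None
```

The door is open against its stop, and the square is still gripped and pressed into the corner, with wrist reactions of about 13 N each along world x and y (roughly the panel and door normals); the job was handed in at about 18.5 s, and the call returned no verdict.

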